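# Shut a control-gear box, lock its quarter-turn stud and swing the hasp over

## Task

Close up the grey lighting control-gear box: press its blue lid fully shut, then push the orange-winged quarter-turn stud in against its spring and turn it clockwise a full quarter turn, so that it stays locked down when you let go. Then swing the steel hasp on the box's right side over and down flat over the catch on the lid. Leave the other things on the bench where they are.

Things in the scene. Friction and masses are not known exactly. Their poses are not given: they have to be found in the camera images.
- gearbox: Fixed grey steel box, 130 (x) x 150 (y) x 75 mm high without its lid; origin at the centre of its underside, z up, -x is the front (toward the robot), +x the lid's hinge side, -y its right side with the hasp. It does not move, but stands in another place and yaw each time.
- lid_hinge (a point): Middle of the lid's hinge line, which runs along the box's y axis at the far (+x) top rim, 65 mm behind the box centre and 75 mm above the bench. Axes as the box.
- lid (a joint): Lid angle, rad: 0 = fully shut, grows as the front edge swings up; it starts about 0.4 to 0.9 open. A stiff hinge holds it where it is left (about 3 N at the front edge moves it). The blue lid is a 6 mm plate, 154 mm wide, reaching 134 mm from the hinge line; shut, its top face lies 81 mm above the bench.
- lid_push (a point): A point on the lid's outer (top) face good for pressing it shut: 118 mm from the hinge line, 50 mm to the left (+y) of the box's middle, clear of stud and hasp. Moves with the lid; z points out of the outer face, x toward the hinge.
- stud (a joint): How far the stud is pushed in, m: 0 = sprung out, 0.015 = pressed to its stop. Spring: 4 N at the start of travel, 8 N at the stop. With the lid shut, a cross-pin on the stud passes through a slot in the box when it is pushed in at turn 0; it can be turned only when pushed in more than about 0.011, and when it has been turned it is caught there and stays at about 0.010 when released. If not turned far enough it springs out.
- wing (a joint): Turn of the stud's wing, rad: 0 (start, 0 to 0.08) = unlocked, wing along the box's y axis (parallel to the lid's front edge); grows clockwise seen from above to the stop at 1.57 = locked, wing along the box's x axis. Light friction holds it (0.04 N m).
- wing_top (a point): Centre of the top of the stud's wing, on the turning axis, which stands on the lid 100 mm from the hinge line, at the box's middle (y = 0 of the box). The orange wing is a bar 12 mm thick, 46 mm long, 16 mm high, standing on a black disc 54 mm across and 5 mm thick: the disc's top lies 16 mm below this point. Lid shut and stud out, this point is 120 mm above the bench, 105 mm when pressed to the stop. Site y runs along the wing, x across it, z out of the lid.
- hasp (a joint): Hasp angle, rad: 0 = lying flat over the lid's catch, 1.57 = standing upright, more = leaning outward (-y of the box); starts 1.75 to 2.2, stop at 2.5. Light friction holds it where it is left (0.03 N m).
- hasp_hinge (a point): Middle of the hasp's hinge axis on the box's right side, 83 mm to the right of the box's middle line, 20 mm behind its centre, 88 mm above the bench; the axis runs along the box's x. Axes as the box. The catch, a steel staple on the lid that the hasp's slot drops over, stands 42 mm from this axis toward the box's middle and its top is 99.5 mm above the bench when the lid is shut.
- hasp_tip (a point): Middle of the hasp's free end, 62 mm from its hinge axis. The hasp is a steel strap 26 mm wide, 4 mm thick, 65 mm long, with a slot and a red end. Flat, its upper face is 90 mm above the bench.
- lamp_a: Bystander: round white downlight, 157 mm across, 32 mm high; origin at its underside.
- paper_tape: Bystander: brown tape roll lying flat, 84 mm across, 30 mm high; origin at its underside.
- oil_dropper: Bystander: small white dropper bottle, 45 mm across, 157 mm high; origin at its underside.
- spare_driver: Bystander: white LED driver with leads, 32x125x21 mm; origin at its underside.
- solder: Bystander: solder reel standing on end, 58 mm across, 52 mm high; origin at its underside.
- felt_pen: Bystander: black and red felt marker, 138 mm long, 18 mm high; origin at its underside.
Things that resemble listed ones, but are neither listed nor needed, are in the scene too. Of the things that look like the gearbox, the larger one is meant.

How it is judged:
By the outcome, as a careful person would: the job done as asked, in the order asked, and still so for the second after the job is handed in, with the robot touching nothing.
It also fails if it takes over 51 s, if anything falls off the work surface, if the arm or the gripper's body presses on something with over 40 N, if the wrist force passes 120 N, or if a joint passes its speed limit or range.

## Robot

A 6-joint arm with a two-finger parallel gripper is mounted at the origin on the work surface; the furniture and walls round the work are solid. World frame = base frame: x ahead of the robot, y to its left, z up, the work surface at z = 0. Lengths are in mm, angles in degrees, forces in N, time in s.
With the tool pointing down it reaches from about 300 to 850 mm from the base axis. Payload 4.2 kg.
Tool frame: the origin (TCP) lies at the very end of the fingers, on their centre line; the grasp point (between the pads) lies 19 mm behind it (env.grasp_offset is the distance from the TCP to the grasp point, in mm); z points along the fingers, y is the line along which they close (so a half turn about z gives the same grasp; the last joint's range is limited). The gripper opens to 91 mm and grips with 3 to 60 N. Pads are 32 mm wide; open, the fingers measure 118 mm over their backs; the gripper's body (76 mm by 178 mm) begins 60 mm behind the grasp point.
Start: joints at [-76.49, 18.312, 89.639, -0, 72.044, -1.146], TCP at [145.489, -556.306, 213.976] pointing down, gripper open.
Joint ranges: [-177.97, 177.97], [-48.28, 115.42], [12.27, 149.76], [-77.06, 257.06], [2.81, 150.46], [-146.56, 146.56]. Speed limits (degrees/s): [147.25, 147.25, 180, 180, 180, 180].

## Interface

Orientations are given as [roll, pitch, yaw] about the fixed x, y, z axes, in that order (R = Rz(yaw) Ry(pitch) Rx(roll)).
In Python, from workcell import env, eyes gives the robot as it stands.
- The arm moves only by the tool send_rows, never from a script. Its arguments are lists of equal length, an entry for each row: "grip": the opening, from -1 (shut) to 1 (fully open), so that 0 is half open; "xyz": the shift along the world's x, y, z in m, a list of three; "yaw": the turn about the world's z in degrees. A call has 1 to 8 rows; each row is the pose to reach, as a shift and turn from the pose commanded when the call began; what a row does not reach only later rows make up. A row lasts 1/12 s, in which the tool goes at most 41.7 mm and 7.16 degrees, less where a joint would pass 70% of its speed; a pose out of reach is approached as far as the arm can. A call with a gripper value outside its range is refused whole. The fingers move at their own pace and stop on an object; "grip_force" is the grip in N (left out, the last holds). Time passes only in rows, so rows that repeat a pose let the fingers close. It gives the time, the measured TCP pose, the force, the opening and the grip force at its end, in the units of the state.
- env.state(): the state, without advancing time (a new reading comes with each control period).
- eyes.grab_frame(name): name is "scene" or "top" or "wrist"; returns a dict with "frame" (480x640x3 uint8, red, green, blue), "fx", "fy", "cx", "cy" (pixels), "pose" (4x4, takes a point from camera to world coordinates). Camera axes: x right, y down, z forward; pixel columns grow to the right and rows downward; lengths in mm; the calibration is good to about 2 mm. A picture is of the moment at which its call begins. There is no depth.
- env.job_done(): hands the job in; it is judged then, once.
The state is a dict: "time_s": time; "qpos": joint angles; "qvel": joint speeds; "effort": joint torques, N m; "ee_pos": TCP position; "ee_rot": TCP orientation; "force": force on the tool from outside, world axes, zero at the start; "torque": the same for the moment, N m; "gripper_width": finger opening in mm; "gripper_force": force on a finger pad.
Only numpy, scipy, OpenCV 4.12 (cv2) and the standard library are available. Lean on these libraries where they do the work, as an engineer would, in place of code of your own. Each camera call takes 0.05 s, during which the arm holds its last target. There are 200 camera calls.

## Working session

There is one attempt and no reset: what is moved stays moved. The work goes in short steps, Python scripts to look and compute and a tool call to move; the robot and the scene stay as the last step left them, time stands still between calls to the robot, and variables do not carry over. Pictures are saved under pics/ and viewed, at most 10 in all, crops included, and the job is handed in when it is done.

Besides the shell and the picture viewer there is one more tool, called after "Emit:" in YAML: its name, and indented under it one key for each argument. send_rows: Moves the arm, as the interface text tells. Its arguments: {"type":"object","properties":{"grip":{"type":"array"},"xyz":{"type":"array"},"yaw":{"type":"array"},"grip_force":{"type":"number"}},"required":["grip","xyz","yaw"]}

```bash
mkdir -p pics; cat > h.py <<'E'
import numpy as np, cv2
from workcell import env, eyes
def grab(n,save=None):
    f=eyes.grab_frame(n)
    if save: cv2.imwrite('pics/'+save,f['frame'][:,:,::-1])
    return f
def ray(f,u,v):
    P=np.array(f['pose']); d=P[:3,:3]@np.array([(u-f['cx'])/f['fx'],(v-f['cy'])/f['fy'],1.])
    return P[:3,3],d/np.linalg.norm(d)
def onz(f,u,v,z):
    o,d=ray(f,u,v); return o+d*(z-o[2])/d[2]
def tri(a,pa,b,pb):
    o1,d1=ray(a,*pa);o2,d2=ray(b,*pb)
    t=np.linalg.lstsq(np.c_[d1,-d2],o2-o1,rcond=None)[0]
    p,q=o1+t[0]*d1,o2+t[1]*d2
    return (p+q)/2,np.linalg.norm(p-q)
def proj(f,X):
    P=np.linalg.inv(np.array(f['pose'])); c=P[:3,:3]@np.array(X)+P[:3,3]
    return np.array([f['fx']*c[0]/c[2]+f['cx'],f['fy']*c[1]/c[2]+f['cy']])
E
python3 - <<'E'
from h import *
for n in('scene','top'):
    f=grab(n,n+'0.png'); print(n,np.round(f['pose'],2).tolist(),f['fx'])
print(env.state())
E
```

```text
scene [[-0.89, -0.35, 0.27, 114.03], [-0.45, 0.69, -0.57, 870.02], [0.01, -0.63, -0.78, 1270.54], [0.0, 0.0, 0.0, 1.0]] 600.785286764002
top [[0.02, -0.99, 0.16, 328.58], [-1.0, -0.02, -0.01, 48.3], [0.01, -0.16, -0.99, 1417.31], [0.0, 0.0, 0.0, 1.0]] 570.0049565766255
{'time_s': 0.1, 'qpos': array([-7.64884499e+01,  1.83496409e+01,  8.96989713e+01,  1.49577244e-03,
        7.20455998e+01, -1.14432045e+00]), 'qvel': array([ 0.09909177, -0.10332374, -0.19972467, -0.03318669, -0.06534461,
       -0.04028556]), 'effort': array([ 8.89881940e-04, -4.13332593e+01, -2.32508558e+01,  7.30008865e-02,
        4.21965925e-02, -4.46202580e-05]), 'ee_pos': array([ 145.40021667, -555.8416823 ,  213.1907128 ]), 'ee_rot': array([-1.79905835e+02, -3.30337860e-03,  1.46554056e+01]), 'force': array([-0.84473955, -0.14731919,  0.65562581]), 'torque': array([-0.01355772,  0.03490328, -0.03527953]), 'gripper_force': 0.0, 'gripper_width': 91.36698334484194}
```

View pics/scene0.png

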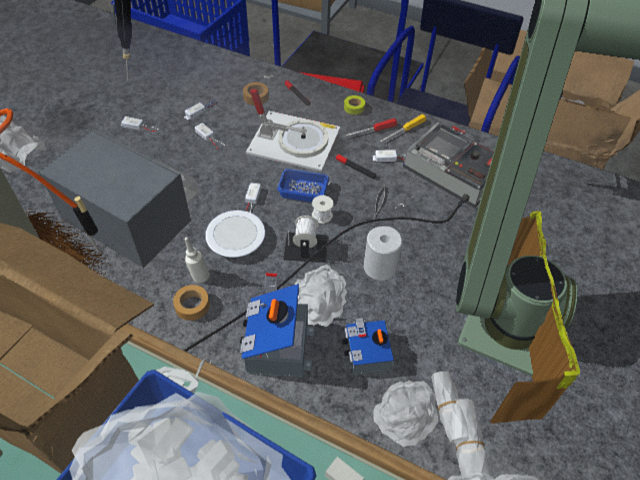

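View pics/top0.png

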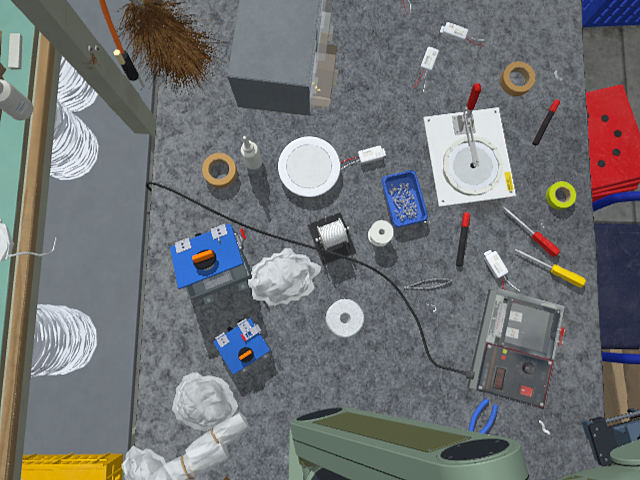

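The candidates are two boxes with blue lids and orange wings. The larger is at scene (272,325) / top (207,262), the smaller at scene (370,345) / top (242,345). I choose the larger one and check it in a close crop.

```bash
python3 - <<'E'
import cv2,numpy as np
s=cv2.imread('pics/scene0.png')[265:385,225:325];t=cv2.imread('pics/top0.png')[215:335,160:260]
cv2.imwrite('pics/crop.png',np.hstack([cv2.resize(i,(400,480),interpolation=cv2.INTER_CUBIC) for i in (s,t)]))
E
```

```text
(no output)
```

View pics/crop.png

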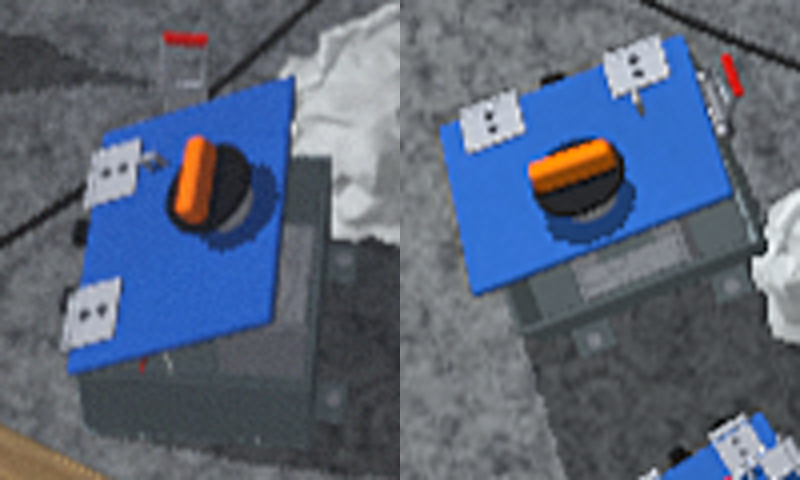

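The crop shows the larger box, with the lid open, the wing at scene (275,309) / top (203,256), and the red hasp tip at scene (271,275) / top (243,234). Next I triangulate these.

```bash
cat > m.py <<'E'
from h import *
s=grab('scene');t=grab('top')
pts=dict(BR=((250.75,298.75),(231,224)),BL=((241.75,358),(170.25,246.75)),FR=((298.75,284.25),(243,263)),FL=((293,345.5),(178.25,288.25)),tip=((271.5,275),(243.25,233.75)),wing=((274.7,309.5),(203.2,255.7)))
W={}
for k,(a,b) in pts.items():
    W[k],e=tri(s,a,t,b); print(k,W[k].round(1),round(e,1))
h=(W['BR']+W['BL'])/2;f=(W['FR']+W['FL'])/2
yv=(W['BL']-W['BR']+W['FL']-W['FR'])
print('yaw',np.degrees(np.arctan2(-yv[0],yv[1])),'len',np.linalg.norm(W['BL']-W['BR']),np.linalg.norm(W['FL']-W['FR']),np.linalg.norm(f-h))
print('hinge',h,'lid ang',np.degrees(np.arctan2(f[2]-h[2],np.linalg.norm((f-h)[:2]))))
E
python3 m.py
```

```text
BR [570.2 250.8  71.2] 1.9
BL [511.4 391.8  72.4] 0.0
FR [467.  208.4 146.6] 1.7
FL [407.7 349.3 146.9] 2.4
tip [534.6 211.2 141.8] 0.4
wing [480.1 295.8 157.2] 2.3
yaw 22.73857199591322 len 152.8176246068412 152.85627440521301 134.66843795861425
hinge [540.79713202 321.31951651  71.78248083] lid ang 33.82656324679969
```

Emit:
send_rows:
  grip: [-1,-1,-1,-1,-1,-1,-1,-1]
  xyz:
    - [0.03,0.028,0.006]
    - [0.06,0.056,0.012]
    - [0.09,0.084,0.018]
    - [0.12,0.112,0.024]
    - [0.15,0.14,0.03]
    - [0.18,0.168,0.036]
    - [0.21,0.2,0.04]
    - [0.24,0.235,0.046]
  yaw: [7,14,21,28,35,42,49,56]

```text
time_s: 0.87
ee_pos: [382.0, -325.1, 259.1]
ee_rot: [180.0, -0.0, 71.0]
force: [0.8, 0.0, -0.5]
gripper_width: 41.1
gripper_force: 0.0
```

Emit:
send_rows:
  grip: [-1,-1,-1,-1,-1,-1,-1,-1]
  xyz:
    - [0.01,0.04,0]
    - [0.02,0.08,0]
    - [0.02,0.12,0]
    - [0.02,0.16,0]
    - [0.02,0.2,0]
    - [0.02,0.24,0]
    - [0.02,0.28,0]
    - [0.02,0.32,0]
  yaw: [7,14,21,28,35,42,42,42]

```text
time_s: 1.53
ee_pos: [400.2, -4.9, 259.1]
ee_rot: [180.0, 0.0, 112.6]
force: [1.3, 0.4, -0.5]
gripper_width: 0.4
gripper_force: 0.0
```

Emit:
send_rows:
  grip: [-1,-1,-1,-1,-1,-1,-1,-1]
  xyz:
    - [0,0.04,0]
    - [0,0.08,0]
    - [0,0.12,0]
    - [0,0.16,0]
    - [0,0.2,0]
    - [0,0.24,-0.01]
    - [0,0.25,-0.01]
    - [0,0.25,-0.01]
  yaw: [0,0,0,0,0,0,0,0]

```text
time_s: 2.2
ee_pos: [400.3, 245.5, 248.2]
ee_rot: [-179.9, -0.0, 112.9]
force: [0.9, -0.8, -0.7]
gripper_width: 0.4
gripper_force: 0.0
```

Emit:
send_rows:
  grip: [-1,-1,-1,-1,-1,-1,-1,-1]
  xyz:
    - [0.01,0.03,0]
    - [0.02,0.06,-0.02]
    - [0.028,0.083,-0.05]
    - [0.028,0.083,-0.08]
    - [0.028,0.083,-0.095]
    - [0.028,0.083,-0.11]
    - [0.026,0.082,-0.12]
    - [0.024,0.081,-0.13]
  yaw: [0,0,0,0,0,0,0,0]

```text
time_s: 2.87
ee_pos: [425.1, 322.6, 118.7]
ee_rot: [-180.0, 0.0, 112.6]
force: [-0.9, 0.6, 2.6]
gripper_width: 0.7
gripper_force: 1.4
```

Emit:
send_rows:
  grip: [-1,-1,-1,-1,-1,-1,-1,-1]
  xyz:
    - [-0.003,-0.001,-0.008]
    - [-0.004,-0.002,-0.015]
    - [-0.006,-0.003,-0.022]
    - [-0.008,-0.004,-0.028]
    - [-0.008,-0.004,-0.032]
    - [-0.008,-0.004,-0.036]
    - [-0.008,-0.004,-0.038]
    - [-0.008,-0.004,-0.038]
  yaw: [0,0,0,0,0,0,0,0]

```text
time_s: 3.53
ee_pos: [416.6, 320.2, 81.3]
ee_rot: [-180.0, 0.0, 112.7]
force: [-2.8, -1.0, 5.1]
gripper_width: 0.5
gripper_force: 2.8
```

Emit:
send_rows:
  grip: [-1,-1,-1]
  xyz:
    - [0,0,-0.002]
    - [0,0,-0.003]
    - [0,0,-0.003]
  yaw: [0,0,0]

```text
time_s: 3.78
ee_pos: [416.6, 320.2, 81.0]
ee_rot: [180.0, -0.0, 112.7]
force: [-7.3, -3.2, 21.7]
gripper_width: 0.6
gripper_force: 11.9
```

The lid is shut: 22 N at z = 81. I rise and look at the wing.

Emit:
send_rows:
  grip: [-1,-1,0,0,0,0,0,0]
  xyz:
    - [0,0,0.04]
    - [0,0,0.08]
    - [0,0,0.12]
    - [0.01,-0.02,0.14]
    - [0.029,-0.04,0.14]
    - [0.029,-0.04,0.14]
    - [0.029,-0.04,0.14]
    - [0.029,-0.04,0.14]
  yaw: [0,0,0,0,0,0,0,0]

```text
time_s: 4.45
ee_pos: [445.6, 280.2, 217.3]
ee_rot: [-179.9, 0.0, 112.6]
force: [0.1, -0.5, -0.8]
gripper_width: 37.3
gripper_force: 0.0
```

```bash
python3 - <<'E'
from h import *
w=grab('wrist');s=grab('scene')
im=np.hstack([cv2.resize(w['frame'],(400,300)),cv2.resize(s['frame'][265:385,225:385],(400,300))])
cv2.imwrite('pics/w1.png',im[:,:,::-1])
def om(f,zt,name,roi=None):
    h=cv2.cvtColor(f['frame'],cv2.COLOR_RGB2HSV); m=cv2.inRange(h,(6,170,120),(18,255,255))
    c=sorted(cv2.findContours(m,0,2)[0],key=cv2.contourArea)[-2:]
    for k in c:
        (u,v),sz,a=cv2.minAreaRect(k); b=cv2.boxPoints(((u,v),sz,a)); P=[onz(f,*p,zt) for p in b]
        e=max([(P[1]-P[0]),(P[2]-P[1])],key=np.linalg.norm)
        print(name,(round(u),round(v)),sz,onz(f,u,v,zt).round(1),'dir',np.degrees(np.arctan2(e[1],e[0])).round(1),np.linalg.norm(e).round(1))
om(w,120,'wrist');om(s,118,'scene')
print(np.round(w['pose'],2).tolist(),env.state()['ee_pos'])
E
```

```text
wrist (111, 225) (32.12384796142578, 12.644493103027344) [284.3 228.  120. ] dir -56.5 25.6
wrist (319, 233) (14.364676475524902, 53.41566467285156) [443.1 287.2 120. ] dir 109.7 45.2
scene (6, 118) (19.0, 11.0) [1486.6   68.3  118. ] dir 134.1 86.0
scene (38, 179) (91.82254028320312, 6.762970924377441) [1237.1  208.1  118. ] dir 170.2 313.2
[[0.92, 0.37, 0.1, 415.32], [0.39, -0.89, -0.25, 351.75], [-0.0, 0.27, -0.96, 387.35], [0.0, 0.0, 0.0, 1.0]] [445.22766255 280.56369424 217.22779228]
```

View pics/w1.png

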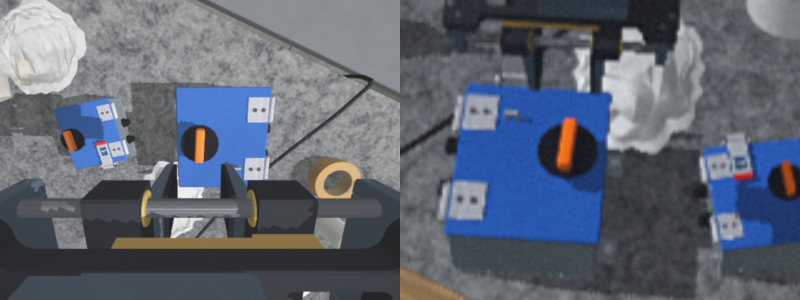

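The pictures show the lid flat, with the wing at wrist pixel (319,233) still parallel to the front edge. I refine with the lid's outline.

```bash
python3 - <<'E'
from h import *
w=grab('wrist');h=cv2.cvtColor(w['frame'],cv2.COLOR_RGB2HSV)
m=cv2.inRange(h,(104,150,90),(122,255,255)); c=max(cv2.findContours(m,0,2)[0],key=cv2.contourArea)
P=np.array([onz(w,*p[0],81)[:2] for p in c],np.float32)
(cx,cy),sz,a=cv2.minAreaRect(P); b=cv2.boxPoints(((cx,cy),sz,a))
print(cx,cy,sz,a,b.round(1).tolist())
# wing outline pixels by edges
mo=cv2.inRange(h,(6,170,120),(18,255,255)); k=max(cv2.findContours(mo[150:300,250:400],0,2)[0],key=cv2.contourArea)+[250,150]
print(cv2.boxPoints(cv2.minAreaRect(k)).round(1).tolist())
g=np.radians(22.7);ex=np.array([np.cos(g),np.sin(g)]);ey=np.array([-ex[1],ex[0]])
C=np.array([cx,cy]); 
print('axis from lid', C+(67-100)*ex, 'lamp')
for z,n in((120,'top'),(104,'bot')):
  print(n,[onz(w,*p,z)[:2].round(1).tolist() for p in cv2.boxPoints(cv2.minAreaRect(k))])
E
```

```text
474.4612731933594 298.5223083496094 (132.89247131347656, 150.4410400390625) 22.74603843688965 [[384.1000061035156, 342.20001220703125], [442.29998779296875, 203.5], [564.7999877929688, 254.8000030517578], [506.70001220703125, 393.6000061035156]]
[[311.29998779296875, 258.8999938964844], [313.70001220703125, 206.5], [327.8999938964844, 207.10000610351562], [325.6000061035156, 259.5]]
axis from lid [444.01751624 285.78740895] lamp
top [[445.3, 264.0], [430.2, 305.7], [440.9, 309.7], [456.6, 268.1]]
bot [[447.1, 258.7], [431.1, 302.9], [442.5, 307.1], [459.1, 263.0]]
```

Emit:
send_rows:
  grip: [0,0,0,0,0,0,0,0]
  xyz:
    - [-0.001,0.004,-0.03]
    - [-0.001,0.004,-0.06]
    - [-0.001,0.004,-0.08]
    - [-0.001,0.004,-0.09]
    - [-0.001,0.004,-0.1]
    - [-0.001,0.004,-0.107]
    - [-0.001,0.004,-0.111]
    - [-0.001,0.004,-0.111]
  yaw: [0,0,0,0,0,0,0,0]

```text
time_s: 5.27
ee_pos: [444.9, 284.4, 106.9]
ee_rot: [-180.0, 0.0, 112.7]
force: [-0.2, 0.2, 0.1]
gripper_width: 45.6
gripper_force: 0.0
```

Emit:
send_rows:
  grip: [-0.8,-1,-1,-1,-1,-1]
  xyz:
    - [0,0,0]
    - [0,0,0]
    - [0,0,0]
    - [0,0,0]
    - [0,0,0]
    - [0,0,0]
  yaw: [0,0,0,0,0,0]
  grip_force: 25

```text
time_s: 5.77
ee_pos: [444.7, 284.1, 107.3]
ee_rot: [-180.0, 0.0, 112.7]
force: [-1.0, -0.9, 1.5]
gripper_width: 11.8
gripper_force: 25.0
```

Emit:
send_rows:
  grip: [-1,-1,-1,-1,-1,-1,-1]
  xyz:
    - [0,0,-0.003]
    - [0,0,-0.006]
    - [0,0,-0.009]
    - [0,0,-0.012]
    - [0,0,-0.014]
    - [0,0,-0.015]
    - [0,0,-0.015]
  yaw: [0,0,0,0,0,0,0]
  grip_force: 35

```text
time_s: 6.35
ee_pos: [444.7, 284.1, 92.3]
ee_rot: [-180.0, 0.0, 112.7]
force: [-2.6, -1.1, 7.9]
gripper_width: 11.7
gripper_force: 35.0
```

Emit:
send_rows:
  grip: [-1,-1,-1,-1,-1,-1,-1,-1]
  xyz:
    - [0,0,0]
    - [0,0,0]
    - [0,0,0]
    - [0,0,0]
    - [0,0,0]
    - [0,0,0]
    - [0,0,0]
    - [0,0,0]
  yaw: [-5,-10,-15,-20,-25,-30,-35,-40]

```text
time_s: 7.02
ee_pos: [444.5, 284.1, 92.4]
ee_rot: [-180.0, 0.0, 72.4]
force: [-3.1, -2.2, 7.6]
gripper_width: 11.8
gripper_force: 35.0
```

Emit:
send_rows:
  grip: [-1,-1,-1,-1,-1,-1,-1,-1]
  xyz:
    - [0,0,0]
    - [0,0,0]
    - [0,0,0]
    - [0,0,0]
    - [0,0,0]
    - [0,0,0]
    - [0,0,0]
    - [0,0,0]
  yaw: [-6,-12,-18,-24,-30,-36,-42,-48]

```text
time_s: 7.68
ee_pos: [444.3, 284.2, 92.3]
ee_rot: [-180.0, 0.1, 24.4]
force: [-2.3, -1.2, 7.6]
gripper_width: 11.6
gripper_force: 35.0
```

```bash
python3 - <<'E'
from h import *
s=env.state();print(s['ee_pos'],s['ee_rot'],s['force'],s['torque'],s['gripper_width'])
E
```

```text
[444.27867819 284.2469625   92.32579646] [-1.79987430e+02  5.43504667e-02  2.43629638e+01] [-2.30583555 -1.22852838  7.57375915] [-0.22159753  0.61011565  0.06831573] 11.557726592786265
```

Emit:
send_rows:
  grip: [-1,-1,-1]
  xyz:
    - [0,0,0]
    - [0,0,0]
    - [0,0,0]
  yaw: [-2,-4,-4]

```text
time_s: 7.93
ee_pos: [444.3, 284.3, 92.3]
ee_rot: [180.0, 0.1, 20.7]
force: [-3.3, -0.5, 6.6]
gripper_width: 11.6
gripper_force: 35.1
```

```bash
python3 - <<'E'
from h import *
s=env.state();print(s['ee_pos'],s['ee_rot'],s['force'],s['torque'],s['gripper_width'])
E
```

```text
[444.27398659 284.27043664  92.31915515] [1.79986448e+02 5.30696255e-02 2.07212374e+01] [-3.31447874 -0.52892199  6.62768723] [-0.15207968  0.64900244  0.64738341] 11.56704307537348
```

The torque rose from 0.07 to 0.65 N m, so the wing is at its stop. I release and rise.

Emit:
send_rows:
  grip: [-0.4,0,0,0,0,0,0,0]
  xyz:
    - [0,0,0.003]
    - [0,0,0.003]
    - [0,0,0.003]
    - [0,0,0.02]
    - [0,0,0.05]
    - [0,0,0.09]
    - [0,0,0.13]
    - [0,0,0.15]
  yaw: [0,0,0,0,0,0,0,0]
  grip_force: 20

```text
time_s: 8.6
ee_pos: [446.5, 285.3, 246.4]
ee_rot: [-179.9, -0.4, 20.6]
force: [1.7, 1.1, 1.1]
gripper_width: 45.8
gripper_force: 0.0
```

```bash
python3 - <<'E'
from h import *
w=grab('wrist');s=grab('scene')
im=np.hstack([cv2.resize(w['frame'],(400,300)),cv2.resize(s['frame'][255:375,215:375],(400,300),interpolation=cv2.INTER_CUBIC)])
cv2.imwrite('pics/w2.png',im[:,:,::-1]); cv2.imwrite('pics/w2full.png',w['frame'][:,:,::-1])
E
```

```text
(no output)
```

View pics/w2.png

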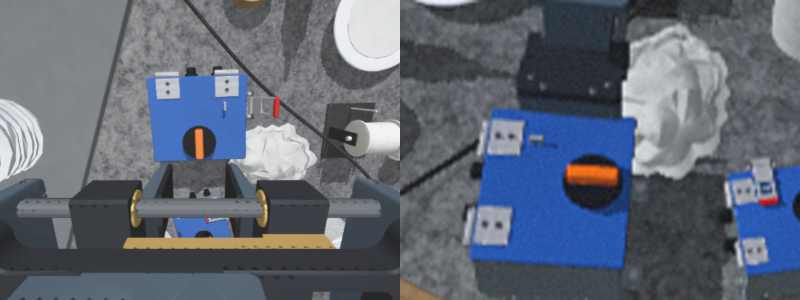

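The wing now lies along box x (scene crop (590,175)) and sits low, so it is locked. The hasp leans outward with its red tip at wrist (443,171). I close the fingers and go outside the hasp.

Emit:
send_rows:
  grip: [-1,-1,-1,-1,-1,-1,-1,-1]
  xyz:
    - [0.025,-0.025,0]
    - [0.05,-0.05,0]
    - [0.075,-0.075,0]
    - [0.102,-0.102,0]
    - [0.102,-0.102,-0.03]
    - [0.102,-0.102,-0.06]
    - [0.102,-0.102,-0.09]
    - [0.102,-0.102,-0.09]
  yaw: [2,2,2,2,2,2,2,2]

```text
time_s: 9.37
ee_pos: [542.0, 180.3, 144.2]
ee_rot: [-179.9, 0.9, 22.6]
force: [0.0, -0.3, -0.3]
gripper_width: 0.2
gripper_force: 0.0
```

```bash
python3 - <<'E'
from h import *
w=grab('wrist','w3.png');s=grab('scene');t=grab('top')
im=np.hstack([cv2.resize(w['frame'],(400,300)),cv2.resize(s['frame'][235:355,215:375],(400,300),interpolation=cv2.INTER_CUBIC)])
cv2.imwrite('pics/w3.png',im[:,:,::-1]); print(env.state()['ee_pos'],env.state()['force'])
E
```

```text
[547.18378835 182.48395333 152.25386269] [-0.25444516 -0.27838652  0.2519263 ]
```

View pics/w3.png

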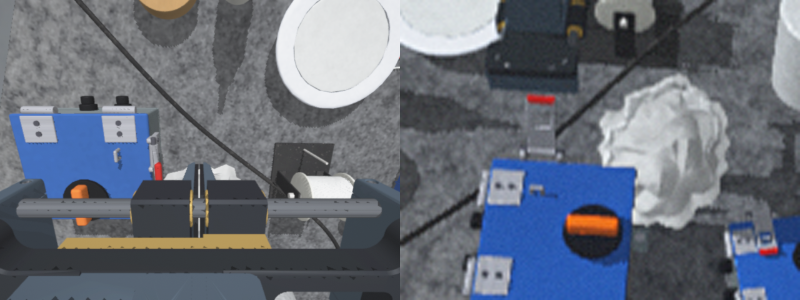

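The red tip at wrist (158,172) lies between the lid and the fingers, so the fingers are outside the hasp. I lower and sweep over.

Emit:
send_rows:
  grip: [-1,-1,-1,-1,-1,-1,-1,-1]
  xyz:
    - [0,0,-0.02]
    - [0,0,-0.032]
    - [0,0,-0.032]
    - [-0.004,0.009,-0.032]
    - [-0.008,0.018,-0.032]
    - [-0.012,0.028,-0.032]
    - [-0.015,0.037,-0.032]
    - [-0.019,0.046,-0.032]
  yaw: [0,0,0,0,0,0,0,0]

```text
time_s: 10.18
ee_pos: [527.8, 229.7, 120.9]
ee_rot: [180.0, -0.1, 22.7]
force: [0.3, -1.5, -0.6]
gripper_width: 0.3
gripper_force: 0.4
```

Emit:
send_rows:
  grip: [-1,-1,-1,-1,-1,-1]
  xyz:
    - [-0.004,0.009,0]
    - [-0.008,0.018,0]
    - [-0.012,0.028,0]
    - [-0.015,0.034,-0.002]
    - [-0.015,0.036,-0.002]
    - [-0.015,0.036,-0.002]
  yaw: [0,0,0,0,0,0]

```text
time_s: 10.68
ee_pos: [512.5, 264.9, 117.8]
ee_rot: [-180.0, 0.0, 22.7]
force: [0.5, 0.1, 0.8]
gripper_width: 0.5
gripper_force: 0.0
```

```bash
python3 - <<'E'
from h import *
w=grab('wrist');s=grab('scene')
im=np.hstack([cv2.resize(w['frame'],(400,300)),cv2.resize(s['frame'][235:355,215:375],(400,300),interpolation=cv2.INTER_CUBIC)])
cv2.imwrite('pics/w4.png',im[:,:,::-1]); print(env.state()['ee_pos'],env.state()['force'])
E
```

```text
[512.83478484 264.26215473 117.9189483 ] [-0.03631093 -0.16294503  0.3348732 ]
```

View pics/w4.png

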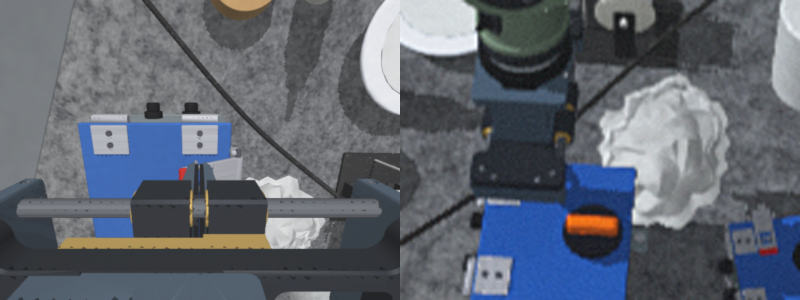

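The red end is now inboard of the fingers, so the hasp is over. I lift, move past and press the tip down.

Emit:
send_rows:
  grip: [-1,-1,-1,-1,-1,-1,-1,-1]
  xyz:
    - [0,0,0.02]
    - [0,0,0.025]
    - [-0.006,0.014,0.025]
    - [-0.011,0.026,0.02]
    - [-0.011,0.026,0.01]
    - [-0.011,0.026,0]
    - [-0.011,0.026,-0.01]
    - [-0.011,0.026,-0.016]
  yaw: [0,0,0,0,0,0,0,0]

```text
time_s: 11.45
ee_pos: [499.7, 294.7, 100.9]
ee_rot: [-179.4, 0.0, 22.4]
force: [-9.2, 17.9, 7.0]
gripper_width: 0.6
gripper_force: 10.7
```

Emit:
send_rows:
  grip: [-1,-1,-1,-1,-1,-1]
  xyz:
    - [0,0,-0.004]
    - [0,0,-0.007]
    - [0,0,-0.009]
    - [0,0,-0.011]
    - [0,0,-0.012]
    - [0,0,-0.012]
  yaw: [0,0,0,0,0,0]

```text
time_s: 11.95
ee_pos: [498.7, 297.0, 89.2]
ee_rot: [-179.2, 0.0, 22.4]
force: [-10.4, 21.7, 3.6]
gripper_width: 0.2
gripper_force: 12.1
```

The sideways 20 N shows that the fingers came down beyond the tip. I back off and look.

Emit:
send_rows:
  grip: [-1,-1,-1,-1,-1,-1,-1,-1]
  xyz:
    - [-0.003,0.007,0]
    - [-0.006,0.014,0]
    - [-0.006,0.014,0.02]
    - [-0.006,0.014,0.05]
    - [-0.03,0.07,0.09]
    - [-0.04,0.1,0.11]
    - [-0.05,0.12,0.11]
    - [-0.05,0.12,0.11]
  yaw: [0,0,0,0,0,0,0,0]

```text
time_s: 12.62
ee_pos: [451.1, 415.5, 202.1]
ee_rot: [-179.8, -0.3, 22.8]
force: [0.7, -0.1, -1.0]
gripper_width: 0.5
gripper_force: 0.0
```

```bash
python3 - <<'E'
from h import *
w=grab('wrist');s=grab('scene');t=grab('top')
im=np.hstack([cv2.resize(x,(400,300),interpolation=cv2.INTER_CUBIC) for x in (w['frame'],s['frame'][265:355,235:355])])
im2=np.hstack([cv2.resize(t['frame'][210:300,160:280],(400,300),interpolation=cv2.INTER_CUBIC),cv2.resize(w['frame'][100:340,320:640],(400,300),interpolation=cv2.INTER_CUBIC)])
cv2.imwrite('pics/w5.png',np.vstack([im,im2])[:,:,::-1]); print(env.state()['ee_pos'],env.state()['force'])
np.savez('w5.npz',s=s['frame'],w=w['frame'],wp=w['pose'])
E
```

```text
[451.53612277 409.62451239 198.69547073] [ 0.16602972 -0.19774492 -0.27093047]
```

View pics/w5.png

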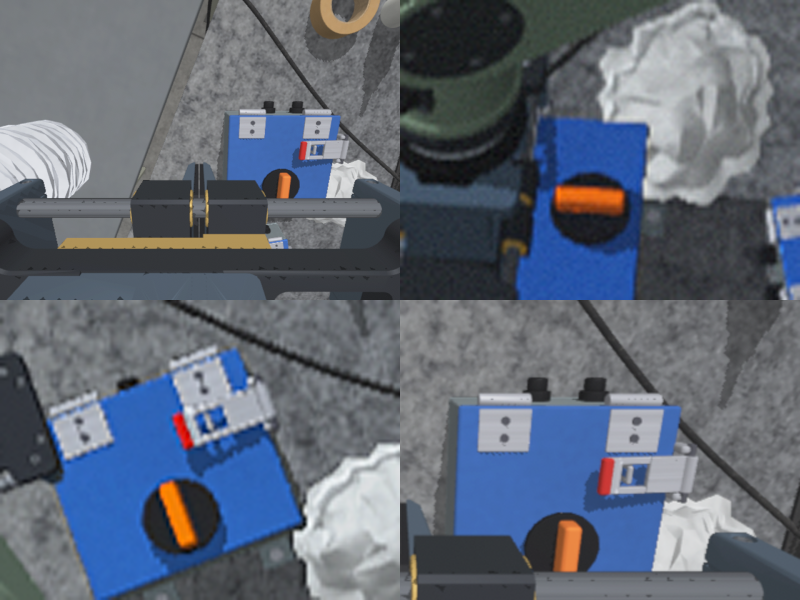

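The hasp is over and only slightly raised, with the staple visible in its slot (wrist crop (630,475)). I press nearer the tip.

Emit:
send_rows:
  grip: [-1,-1,-1,-1,-1,-1,-1,-1]
  xyz:
    - [0.013,-0.032,0]
    - [0.026,-0.064,-0.01]
    - [0.04,-0.096,-0.03]
    - [0.053,-0.127,-0.05]
    - [0.053,-0.127,-0.07]
    - [0.053,-0.127,-0.08]
    - [0.053,-0.127,-0.085]
    - [0.053,-0.127,-0.09]
  yaw: [0,0,0,0,0,0,0,0]

```text
time_s: 13.43
ee_pos: [504.7, 282.8, 109.2]
ee_rot: [180.0, 0.1, 22.6]
force: [-0.6, 1.0, 0.6]
gripper_width: 0.6
gripper_force: 0.0
```

Emit:
send_rows:
  grip: [-1,-1,-1,-1,-1,-1]
  xyz:
    - [0,0,-0.004]
    - [0,0,-0.008]
    - [0,0,-0.012]
    - [0,0,-0.016]
    - [0,0,-0.018]
    - [0,0,-0.018]
  yaw: [0,0,0,0,0,0]

```text
time_s: 13.93
ee_pos: [504.8, 283.7, 92.3]
ee_rot: [-180.0, -0.0, 22.7]
force: [0.3, 0.4, -0.0]
gripper_width: 0.1
gripper_force: 0.0
```

Emit:
send_rows:
  grip: [-1,-1,-1,-1]
  xyz:
    - [0,0,-0.002]
    - [0,0,-0.003]
    - [0,0,-0.004]
    - [0,0,-0.005]
  yaw: [0,0,0,0]

```text
time_s: 14.27
ee_pos: [505.2, 283.9, 91.1]
ee_rot: [-180.0, -0.2, 22.7]
force: [-7.3, -2.4, 27.2]
gripper_width: 0.7
gripper_force: 13.7
```

Emit:
send_rows:
  grip: [-1,-1,-1,-1,-1,-1,-1,-1]
  xyz:
    - [0,0,0.03]
    - [0,0,0.06]
    - [-0.013,0.032,0.1]
    - [-0.026,0.064,0.13]
    - [-0.039,0.096,0.14]
    - [-0.05,0.12,0.14]
    - [-0.05,0.12,0.14]
    - [-0.05,0.12,0.14]
  yaw: [0,0,0,0,0,0,0,0]

```text
time_s: 14.93
ee_pos: [454.1, 404.6, 227.2]
ee_rot: [180.0, -0.0, 22.8]
force: [0.2, -0.6, -0.2]
gripper_width: 0.2
gripper_force: 0.0
```

```bash
python3 - <<'E'
from h import *
w=grab('wrist');t=grab('top')
im=np.hstack([cv2.resize(x,(400,300),interpolation=cv2.INTER_CUBIC) for x in (t['frame'][210:300,160:280],w['frame'][130:290,350:563])])
cv2.imwrite('pics/w6.png',im[:,:,::-1])
h=cv2.cvtColor(w['frame'],cv2.COLOR_RGB2HSV); m=cv2.inRange(h,(0,180,120),(4,255,255))|cv2.inRange(h,(174,180,120),(180,255,255))
for c in cv2.findContours(m,0,2)[0]:
    if cv2.contourArea(c)>30:
        u,v=c.reshape(-1,2).mean(0); p=onz(w,u,v,90); g=np.radians(22.7); d=p[:2]-[527.2,228.8]
        print((u,v),p.round(1),'box dx,dy',d@[np.cos(g),np.sin(g)],d@[-np.sin(g),np.cos(g)])
E
```

```text
(np.float64(455.1764705882353), np.float64(228.0)) [504.3 286.7  90. ] box dx,dy 1.2769911909819738 62.2669429681695
```

View pics/w6.png

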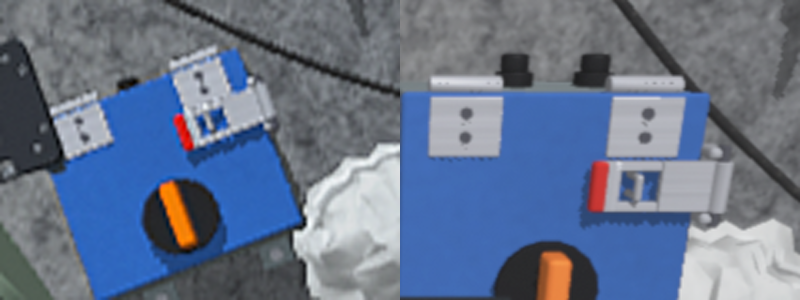

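The hasp lies flat with the staple standing through its slot. Its red end reads 62 mm from the hinge at z = 90, as it should. The wing is still locked, so I hand in.

```bash
python3 -c "
from workcell import env
print(env.job_done())"
```

```text
the job is handed in; nothing more can be done
None
```

I pressed the lid shut, pushed in the stud and turned it a quarter turn to its stop, and laid the hasp flat over the catch. I handed the job in at about 15 s of the 51 s allowed; the hand-in gave no verdict. My first press on the hasp missed its tip, with about 24 N sideways on the fingers, so I pressed again and the last picture showed it flat.

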